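Make up two biscuit-baking kits

TASK

Make up the two biscuit kits: the cookie stamp and the large cutter go in the round tray, side by side, and the spatula and the small cutter go in the oblong tray. The stamp hangs by its neck in the keyhole rack, so slide it along the slot to the wide end before lifting it out. Everything should rest flat on the floor of its tray, inside the rim and not in or on anything else, the stamp standing on its foot; leave the ramekin and the jam jar where they are.

Things in the scene. Friction and masses are not known exactly. Their poses are not given: they have to be found in the camera images.
- stamp: Cookie stamp, 74 mm tall, 130 g: white disc foot (diameter 50, z 0 to 12), neck (diameter 12, z 12 to 34), round wooden knob (diameter 30, z 34 to 74). Origin: centre of the foot's underside; z up. At the start it hangs in the narrow slot of the rack: knob resting on the plate, foot beneath it, too wide for the slot. Grip the knob with the TCP 60 mm above the origin.
- large_cutter: The larger of two plain round steel biscuit cutters: an upright open ring, outer diameter 64, inner 59, 40 tall, 60 g. Loose on the table. Origin: centre of its underside; z up. Can be gripped across its outside.
- small_cutter: The smaller steel biscuit cutter: an open ring, outer diameter 44, inner 39, 30 tall, 35 g. Loose on the table. Origin: centre of its underside; z up. Can be gripped across its outside.
- spatula: Small icing spatula lying flat on the table, 161 mm long, 70 g: wooden handle 20 wide, 18 tall (x = -55 to +30 mm), a ferrule, then a flat steel blade 28 wide, 3 thick (x = +38 to +106). Origin: on the underside, under the handle, near the centre of mass; x points to the blade tip, z up. Grip it across the handle at the origin.
- round_tray: Round dark wooden tray, fixed: outer diameter 190, inside diameter about 170, floor 8 mm above its underside, rim top at 18 mm. Origin: centre of its underside, on the table.
- oblong_tray: Oblong dark wooden tray, fixed: 240 (along its x) by 160 (along its y), walls 8 thick, inside 224 by 144, floor 8 mm above its underside, rim top at 18 mm, a small brass handle at each short end. Origin: centre of its underside, on the table.
- rack: Fixed keyhole rack, turned any way: level steel plate 100 (x) by 160 (y), 6 thick, top at z = 70 mm, on four posts on a wooden base 110 by 170. Keyhole along its y axis at x = 0: slot 16 wide from y = -60 to +12 mm, then the wide end, 60 by 60 (far corners cut), centred at y = +42, where the stamp's foot lifts through. Origin: centre of the underside, on the table; z up.
- ramekin: Bystander: white ceramic ramekin, diameter 72, 42 tall. Origin: centre of its underside. Leave it alone.
- jam_jar: Bystander: closed amber jam jar, diameter 64, 85 tall. Origin: centre of its underside. Leave it alone.
There are look-alikes about, which are no part of the job. Of the things like the spatula, leave any that is blue; of the rest the smaller one is meant.

How it is judged:
At the end, for the whole second after the job is handed in: Stamp upright and large cutter flat on the round tray's floor, inside the rim, centres over 50 mm apart; small cutter and spatula flat on the oblong tray's floor, inside the rim (heights within 2.5 mm, tilts under 0.06 rad); all released and at rest (z of stamp in the frame of round_tray between 0.0055 and 0.0105 m and angle between each of stamp, large_cutter, small_cutter, spatula's own z axis and vertical below 0.06 rad and linear speed of each of stamp, large_cutter, small_cutter, spatula below 0.02 m/s and angular speed of each of stamp, large_cutter, small_cutter, spatula below 0.2 rad/s and contact force between each of stamp, large_cutter, small_cutter, spatula and the fingers below 0.05 N and z of large_cutter in the frame of round_tray between 0.0055 and 0.0105 m and z of small_cutter in the frame of oblong_tray between 0.0055 and 0.0105 m and z of spatula in the frame of oblong_tray between 0.0055 and 0.0105 m and horizontal distance between stamp and round_tray below 0.064 m and horizontal distance between large_cutter and round_tray below 0.057 m and horizontal distance between stamp and large_cutter above 0.05 m and x of small_cutter in the frame of oblong_tray between -0.092 and 0.092 m and y of small_cutter in the frame of oblong_tray between -0.052 and 0.052 m and x of spatula in the frame of oblong_tray between -0.075 and 0.075 m and y of spatula in the frame of oblong_tray between -0.064 and 0.064 m); the robot touches nothing.
It fails at once if the ramekin or the jam jar is pushed away (more than 25 mm) (distance of any of ramekin, jam_jar from where it was at the start of the episode above 0.025 m).
It also fails if it takes over 109 s, if anything falls off the work surface, if the arm or the gripper's body presses on something with over 40 N, if the wrist force passes 120 N, or if a joint passes its speed limit or range.

ROBOT

A 6-joint arm with a two-finger parallel gripper is mounted at the origin on the work surface. World frame = base frame: x ahead of the robot, y to its left, z up, the work surface at z = 0. Lengths are in m, angles in rad, forces in N, time in s.
With the tool pointing down it reaches from about 0.275 to 0.725 m from the base axis. Payload 5.6 kg.
Tool frame: the origin (TCP) lies between the finger pads, 19 mm behind the fingertips; this is the grasp point; z points along the fingers, y is the line along which they close (so a half turn about z gives the same grasp; the last joint's range is limited). The gripper opens to 85 mm and grips with 20 to 120 N. Pads are 22 mm wide; open, the fingers measure 114 mm over their backs; the gripper's body (76 mm by 85 mm) begins 54 mm behind the grasp point. The pads swing forward as they close: fully open they stand 13 mm farther back than shut.
Start: joints at [1.634, 0.255, 0.108, 0, -1.424, -0.285], TCP at [0.121, 0.537, 0.25] pointing down, gripper open.
Joint ranges: [-2.95, 2.95], [-1.21, 1.97], [-1.09, 1.5], [-2.87, 1.71], [-2.94, -0.07], [-3.05, 3.05]. Speed limits (rad/s): [2.57, 2.57, 3.14, 3.14, 3.14, 3.14].

INTERFACE

Orientations are given as a rotation vector (axis times angle).
In Python, from rig import status, eyes, workorder gives the robot as it stands.
- The arm moves only by the tool step_arm, never from a script. Its argument "commands" is text: rows parted by semicolons, each of 5 numbers parted by spaces: the shift along the world's x, y, z normalised to -1 to 1, where 1 is 40 mm, then the turn about the world's z normalised to -1 to 1, where 1 is 0.1 rad, then the opening, from 0 (shut) to 1 (fully open). In form: x y z yaw fingers; .... A call has 1 to 12 rows; each row shifts and turns the commanded pose from where the row before left it; what a row does not reach is not made up. A row lasts 1/12 s, in which the tool goes at most 41.7 mm and 7.16 degrees, less where a joint would pass 70% of its speed; a pose out of reach is approached as far as the arm can. A call with a number of a shift or a turn outside -1 to 1 is refused whole. A call with a gripper value outside its range is refused whole. The fingers move at their own pace and stop on an object; "force" is the grip in N (left out, the last holds). Time passes only in rows, so rows that do not move let the fingers close. It gives the time, the measured TCP pose, the force, the opening and the grip force at its end, in the units of the state.
- status.sense(): the state, without advancing time (a new reading comes with each control period).
- eyes.capture(name): name is "scene" or "top" or "wrist"; returns (picture, depth): 384x512x3 uint8, blue, green, red; 384x512 float32, m along the optical axis (not along the pixel's ray), 0 where there is no reading.
- eyes.camera_model(name): a dict with "vertical_fov" (degrees; the focal length in pixels is half the picture's height over the tangent of half this angle, whatever the lens; pixels are square), "cx", "cy" (the principal point, pixels), "dist_coeffs" ([k1, k2, p1, p2, k3] as OpenCV has them; the pictures are not rectified), "T" (4x4, takes a point from camera to world coordinates); the wrist camera has in their place "tool_from_camera" (4x4, takes a point from camera to tool coordinates, whose origin is the TCP and whose axes are the flange's). Camera axes: x right, y down, z forward; pixel columns grow to the right and rows downward; lengths in m; the calibration is good to about 2 mm. A picture is of the moment at which its call begins: read the wrist's pose just before it. camera_model takes no time and is no camera call.
- workorder.job_done(): hands the job in; it is judged then, once.
The state is a dict: "time_s": time; "joint_positions": joint angles; "dq": joint speeds; "joint_torque": joint torques, N m; "eef_pos": TCP position; "tool_rot": TCP orientation; "force": force on the tool from outside, world axes, zero at the start; "ft_torque": the same for the moment, N m; "finger_gap": finger opening in m; "finger_force": force on a finger pad.
Only numpy, scipy, OpenCV 4.12 (cv2) and the standard library are available. Lean on these libraries where they do the work, as an engineer would, in place of code of your own. Each camera call takes 0.05 s, during which the arm holds its last target. There are 200 camera calls.

## Working session

There is one attempt and no reset: what is moved stays moved. The work goes in short steps, Python scripts to look and compute and a tool call to move; the robot and the scene stay as the last step left them, time stands still between calls to the robot, and variables do not carry over. Pictures are saved under pics/ and viewed, at most 14 in all, crops included, and the job is handed in when it is done.

Besides the shell and the picture viewer there is one more tool, called after "Emit:" as name(argument=value, ...) on one line, values as JSON. step_arm: Moves the arm, as the interface text tells. Its arguments: {"type":"object","properties":{"commands":{"type":"string"},"force":{"type":"number"}},"required":["commands"]}

```bash
mkdir -p pics; ls; cat > h.py <<'E'
import numpy as np, cv2
from rig import status, eyes
from scipy.spatial.transform import Rotation as R
def cam(n):
    m=eyes.camera_model(n); f=192/np.tan(np.radians(m["vertical_fov"])/2)
    K=np.array([[f,0,m["cx"]],[0,f,m["cy"]],[0,0,1.]]); d=np.array(m["dist_coeffs"],float)
    if "T" in m: T=np.array(m["T"])
    else:
        s=status.sense(); W=np.eye(4); W[:3,:3]=R.from_rotvec(s["tool_rot"]).as_matrix(); W[:3,3]=s["eef_pos"]
        T=W@np.array(m["tool_from_camera"])
    return K,d,T
def shot(n,f=None):
    c=cam(n); p,z=eyes.capture(n); 
    if f: cv2.imwrite(f"pics/{f}.png",p); np.savez(f"pics/{f}.npz",p=p,z=z,K=c[0],d=c[1],T=c[2])
    return p,z,c
def cloud(z,c):
    K,d,T=c; v,u=np.mgrid[:384,:512]; 
    q=cv2.undistortPoints(np.stack([u,v],-1).reshape(-1,1,2).astype(np.float64),K,d).reshape(384,512,2)
    P=np.concatenate([q*z[...,None],z[...,None]],-1)
    return P@T[:3,:3].T+T[:3,3]
def load(f):
    a=np.load(f"pics/{f}.npz"); return a["p"],a["z"],(a["K"],a["d"],a["T"])
def ray(uv,c,h):
    "pixel -> world on plane z=h"
    K,d,T=c; q=cv2.undistortPoints(np.array(uv,float).reshape(-1,1,2),K,d).reshape(-1,2)
    r=np.c_[q,np.ones(len(q))]@T[:3,:3].T; o=T[:3,3]
    return o+r*((h-o[2])/r[:,2:])
E
python3 - <<'E'
from h import *
for n in("top","scene"):
    p,z,c=shot(n,n); print(n,c[2].round(3).tolist(),c[0][0,0],c[1],(z>0).mean())
print(status.sense())
a=cv2.imread("pics/top.png");cv2.imwrite("pics/top2.png",cv2.resize(a,(800,600)))
a=cv2.imread("pics/scene.png");cv2.imwrite("pics/scene2.png",cv2.resize(a,(800,600)))
E
```

```text
pics
top [[-0.01, -0.994, 0.112, 0.354], [-0.999, 0.014, 0.035, -0.018], [-0.036, -0.112, -0.993, 1.038], [0.0, 0.0, 0.0, 1.0]] 378.86748436664874 [-0.00577831  0.          0.          0.          0.        ] 0.9958852132161459
scene [[0.849, 0.34, -0.405, 0.952], [0.529, -0.545, 0.65, -0.767], [0.0, -0.766, -0.643, 0.851], [0.0, 0.0, 0.0, 1.0]] 431.5872406483285 [-0.02226642  0.          0.          0.          0.        ] 0.9962209065755209
{'time_s': 0.1, 'joint_positions': array([ 1.63360676e+00,  2.55699030e-01,  1.07129137e-01, -3.87893026e-04,
       -1.42390151e+00, -2.84637296e-01]), 'dq': array([ 0.00132304,  0.00013243,  0.00300911,  0.00136455,  0.00079037,
       -0.00115272]), 'joint_torque': array([-3.17361380e-03, -3.87603700e+01,  2.38474202e+01,  5.37801057e+00,
       -3.80612226e-03,  7.46865481e-06]), 'eef_pos': array([0.12085348, 0.53614008, 0.24918363]), 'tool_rot': array([ 3.12057329e+00, -3.47629967e-01, -1.38709066e-04]), 'force': array([ 1.00778969,  0.50153893, -0.05019866]), 'ft_torque': array([ 0.05312296, -0.06848406,  0.01407152]), 'finger_force': 0.0, 'finger_gap': 0.08528059588005547}
```

View pics/top2.png

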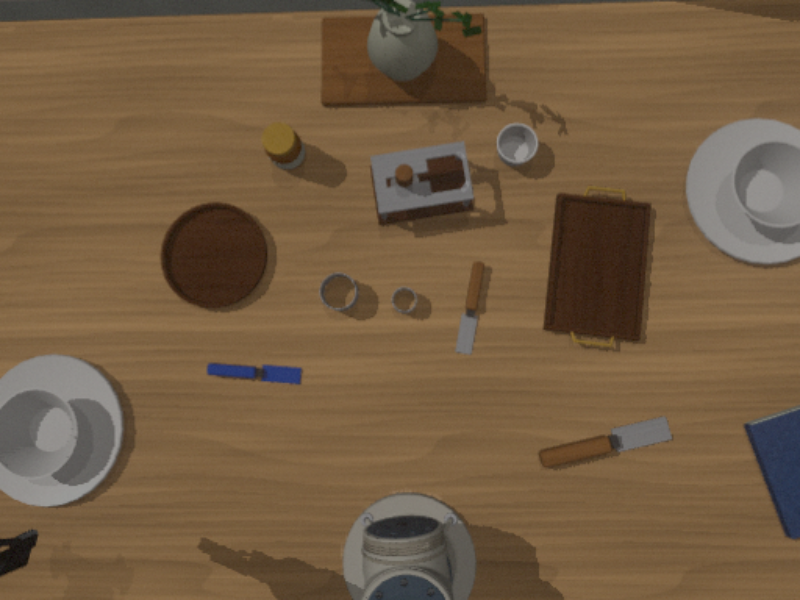

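View pics/scene2.png

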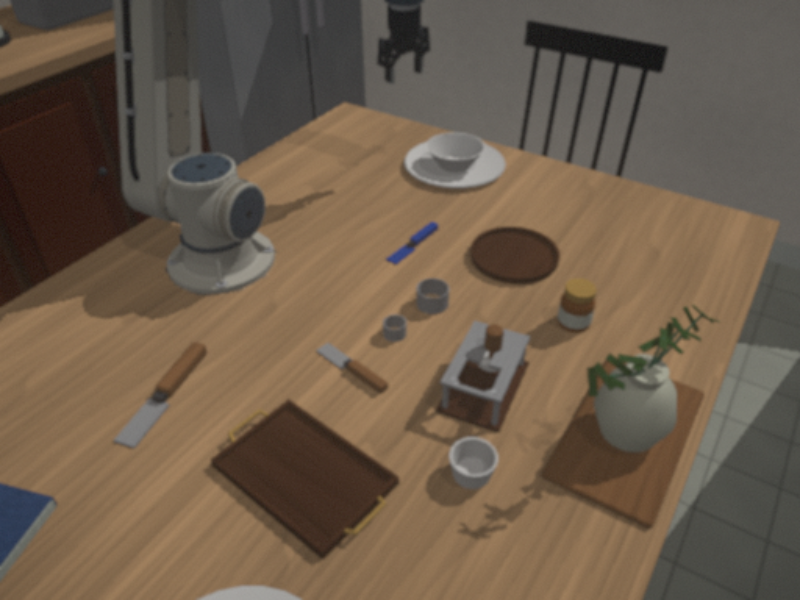

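The top view (800×600) shows, with up = +x and right = −y: the round tray at (216,256), large cutter (339,292), small cutter (404,300), and the wooden small spatula, handle (475,288), tip (464,353). The oblong tray is at (599,268), and the rack at (422,182) with the knob at (403,175) and its wide end to the right. The jar is at (282,142) and the ramekin at (517,144). The blue spatula and the larger wooden one are decoys. The scene view agrees.

```bash
cat > m.py <<'E'
from h import *
from scipy.optimize import least_squares
C={n:cloud(*load(n)[1:]) for n in("top","scene")}
g={n:load(n)[0] for n in C}
pt=lambda u,v:C["top"][int(v/1.5625),int(u/1.5625)]
def sel(n,c,r,lo,hi):
    P=C[n];m=(np.hypot(P[...,0]-c[0],P[...,1]-c[1])<r)&(P[...,2]>lo)&(P[...,2]<hi); return P[m]
for n in C:
    P=C[n]; 
    for c in [(.36,.08),(.36,-.3),(.45,.25)]:
        s=sel(n,c,.03,-.02,.02); print(n,"table",c,np.median(s[:,2]).round(4),s[:,2].std().round(4),len(s))
def circ(p,r):
    f=lambda x:np.hypot(p[:,0]-x[0],p[:,1]-x[1])-r
    return least_squares(f,p[:,:2].mean(0),loss="soft_l1",f_scale=.002).x
for nm,u,v,R_,lo,hi,r in [("large",339,292,.05,.034,.05,.0307),("small",404,300,.035,.024,.04,.0207),("rtray",216,256,.11,.012,.025,.09),("ramekin",517,144,.05,.036,.05,.034),]:
    for n in C:
        c=pt(u,v);s=sel(n,c,R_,lo,hi)
        print(nm,n,len(s),"z95",np.percentile(s[:,2],90).round(4),"mean",s[:,:2].mean(0).round(4),"circ",circ(s,r).round(4))
for nm,u,v,R_,lo,hi in [("knob",403,175,.04,.085,.12),("jar",282,142,.06,.07,.1),("rackplate",422,182,.12,.06,.078),("handle",475,288,.06,.010,.03),("blade",466,334,.05,.0015,.009),("otray",599,268,.16,.013,.03)]:
    for n in C:
        c=pt(u,v);s=sel(n,c,R_,lo,hi)
        b=cv2.minAreaRect((s[:,:2]*1000).astype(np.float32))
        print(nm,n,len(s),"z50/95",np.percentile(s[:,2],[50,95]).round(4),"mean",s[:,:2].mean(0).round(4),"box",np.round(b[0],1),np.round(b[1],1),round(b[2],1))
E
python3 m.py
```

```text
top table (0.36, 0.08) -0.0001 0.0019 378
top table (0.36, -0.3) 0.0007 0.0066 360
top table (0.45, 0.25) -0.0001 0.0051 382
scene table (0.36, 0.08) -0.0004 0.0016 181
scene table (0.36, -0.3) 0.0013 0.0079 239
scene table (0.45, 0.25) 0.0003 0.0051 172
large top 80 z95 0.0419 mean [0.4541 0.1166] circ [0.4521 0.1149]
large scene 89 z95 0.0414 mean [0.4551 0.1122] circ [0.4549 0.1138]
small top 50 z95 0.0319 mean [0.4382 0.0038] circ [0.4371 0.0024]
small scene 67 z95 0.0313 mean [0.44   0.0027] circ [0.44   0.0014]
rtray top 680 z95 0.0198 mean [0.5232 0.3437] circ [0.5219 0.3389]
rtray scene 364 z95 0.0195 mean [0.5269 0.3387] circ [0.5256 0.3372]
ramekin top 145 z95 0.0436 mean [ 0.7084 -0.1978] circ [ 0.7048 -0.1955]
ramekin scene 207 z95 0.0432 mean [ 0.7063 -0.1953] circ [ 0.7073 -0.1979]
knob top 124 z50/95 [0.1093 0.1123] mean [ 0.6339 -0.0007] box [635.1  -0.8] [25.7 27.4] 87.7
knob scene 148 z50/95 [0.1058 0.1114] mean [ 0.6405 -0.0076] box [639.5  -3.1] [30.  28.1] 75.1
jar top 378 z50/95 [0.0846 0.0872] mean [0.7059 0.2093] box [707.5 210.8] [55.6 54.5] 45.5
jar scene 25
[... 177 characters left out ...]
 7.9
rackplate scene 1237 z50/95 [0.0696 0.072 ] mean [ 0.6437 -0.0331] box [641.1 -29.5] [100.9 167.8] 8.0
handle top 250 z50/95 [0.0171 0.0206] mean [ 0.4577 -0.1193] box [ 455.9 -119.1] [20.  96.7] 79.0
handle scene 206 z50/95 [0.0168 0.0196] mean [ 0.4635 -0.123 ] box [ 457.8 -122. ] [22.7 96.5] 79.4
blade top 348 z50/95 [0.0029 0.0061] mean [ 0.3776 -0.1028] box [ 376. -105.] [95.1 92.3] 73.6
blade scene 212 z50/95 [0.0028 0.006 ] mean [ 0.377  -0.1036] box [ 376.1 -103.9] [91.1 96. ] 5.0
otray top 1075 z50/95 [0.0179 0.0226] mean [ 0.4918 -0.3337] box [ 492.9 -332.7] [161.8 273.9] 82.3
otray scene 1327 z50/95 [0.0174 0.0219] mean [ 0.5048 -0.3401] box [ 493.7 -333.5] [162.5 275.4] 82.2
```

Emit:
step_arm(commands="0.6 -0.75 0 0 1;0.6 -0.75 0 0 1;0.6 -0.75 0 0 1;0.6 -0.75 0 0 1;0.6 -0.75 0 0 1;0.6 -0.75 0 0 1;0.6 -0.75 0 0 1;0.6 -0.75 0 0 1;0.6 -0.75 0 0 1;0.6 -0.75 0 0 1;0.6 -0.75 0 0 1;0.6 -0.75 0 0 1", force=30)

```text
time_s: 1.1
eef_pos: [0.4095, 0.1747, 0.2499]
tool_rot: [-3.122, 0.347, 0.0]
force: [0.6, 0.7, 0.6]
finger_gap: 0.0854
finger_force: 0.0
```

Emit:
step_arm(commands="0.5 -0.75 0 0 1;0.6 -0.76 0 0 1;0 0 -0.8 0 1;0 0 -0.8 0 1;0 0 -0.8 0 1;0 0 0 0 1;0 0 0 0 1")

```text
time_s: 1.68
eef_pos: [0.4522, 0.1154, 0.1533]
tool_rot: [3.119, -0.347, -0.004]
force: [1.0, 0.8, 1.9]
finger_gap: 0.0852
finger_force: 0.0
```

```bash
python3 - <<'E'
from h import *
p,z,c=shot("wrist","w1"); P=cloud(z,c); s=status.sense(); print(s["eef_pos"],s["joint_positions"].round(3))
from scipy.optimize import least_squares
m=(P[...,2]>.034)&(P[...,2]<.046)&(np.hypot(P[...,0]-.4535,P[...,1]-.1143)<.045)&(z>0)
q=P[m]; print(len(q), least_squares(lambda x:np.hypot(q[:,0]-x[0],q[:,1]-x[1])-.0307,[.4535,.1143],loss="soft_l1",f_scale=.002).x, np.percentile(q[:,2],[50,90]))
E
```

```text
[0.45355019 0.11618318 0.15515809] [ 5.880e-01  1.470e-01 -2.770e-01  1.000e-03 -1.146e+00  7.620e-01]
1106 [0.45284887 0.11427653] [0.0395858  0.04077198]
```

View pics/w1.png

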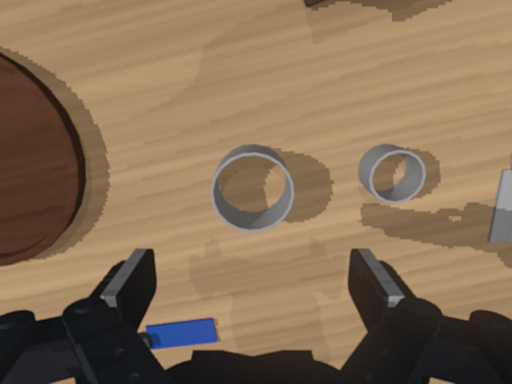

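The wrist view shows the large cutter at (253,188) between the open fingers, and the small cutter at (392,175) clear of them. The wrist fit agrees with the other cameras, so I'm descending and gripping.

Emit:
step_arm(commands="0 -0.04 -0.7 0 1;0 0 -0.7 0 1;0 0 -0.7 0 1;0 0 -0.7 0 1;0 0 -0.3 0 1;0 0 0 0 1;0 0 0 0 0;0 0 0 0 0;0 0 0 0 0;0 0 0 0 0;0 0 0 0 0;0 0 0 0 0")

```text
time_s: 2.73
eef_pos: [0.4549, 0.1157, 0.0328]
tool_rot: [-3.12, 0.346, -0.007]
force: [-1.5, 1.4, 6.9]
finger_gap: 0.0637
finger_force: 32.3
```

Emit:
step_arm(commands="0 0 0.75 0 0;0 0 0.75 0 0;0.1 0.7 0.2 0 0;0.12 0.8 0 0 0;0.12 0.8 0 0 0;0.12 0.8 0 0 0;0.12 0.8 0 0 0;0.12 0.8 0 0 0;0.12 0.8 0 0 0;0.02 0.28 0 0 0;0 0 0 0 0;0 0 0 0 0")

```text
time_s: 3.73
eef_pos: [0.4866, 0.3463, 0.0989]
tool_rot: [-3.121, 0.346, -0.001]
force: [0.8, 0.2, -0.8]
finger_gap: 0.0636
finger_force: 33.7
```

Emit:
step_arm(commands="0 0 -0.5 0 0;0 0 -0.5 0 0;0 0 -0.3 0 0;0 0 -0.17 0 0;0 0 0 0 0;0 0 0 0 0;0 0 0 0 0.88;0 0 0 0 0.88;0 0 0 0 0.88;0 0 0 0 0.88;0 0 0 0 0.88")

```text
time_s: 4.65
eef_pos: [0.4866, 0.3457, 0.0392]
tool_rot: [-3.122, 0.348, -0.0]
force: [-0.5, 0.2, -0.2]
finger_gap: 0.075
finger_force: 0.0
```

Emit:
step_arm(commands="0 0 0.8 0 0.88;0 0 0.8 0 0.88;0 0 0.8 0 0.88;0 0 0.8 0 0.88;0.35 -0.85 0 0 0.88;0.35 -0.85 0 0 0.88;0.35 -0.85 0 0 0.88;0.35 -0.85 0 0 0.88;0.35 -0.85 0 0 0.88;0.35 -0.85 0 0 0.88;0.35 -0.85 0 0 0.88;0.35 -0.85 0 0 0.88")

```text
time_s: 5.65
eef_pos: [0.599, 0.072, 0.1672]
tool_rot: [-3.122, 0.347, -0.0]
force: [1.3, 1.3, -0.3]
finger_gap: 0.0752
finger_force: 0.0
```

Emit:
step_arm(commands="0.5 -0.95 0 0 0.88;0.45 -0.94 0 0 0.88;0 0 0 0 0.88;0 0 0 0 0.88;0 0 0 0 0.88")

```text
time_s: 6.07
eef_pos: [0.6358, -0.0009, 0.1668]
tool_rot: [-3.122, 0.349, 0.001]
force: [0.5, 1.3, -0.2]
finger_gap: 0.0751
finger_force: 0.0
```

```bash
python3 - <<'E'
from h import *
p,z,c=shot("wrist","w2"); P=cloud(z,c); s=status.sense(); print(s["eef_pos"],s["joint_positions"].round(3))
m=(P[...,2]>.07)&(np.hypot(P[...,0]-.6367,P[...,1]+.0018)<.025)&(z>0)
for lo,hi in[(.08,.09),(.09,.1),(.1,.12)]:
    q=P[m&(P[...,2]>lo)&(P[...,2]<hi)]; print(len(q),q.mean(0),cv2.minEnclosingCircle((q[:,:2]*1000).astype(np.float32)),q[:,2].max())
q=P[(abs(P[...,2]-.07)<.004)&(z>0)&(np.hypot(P[...,0]-.64,P[...,1]+.03)<.11)]
print(cv2.minAreaRect((q[:,:2]*1000).astype(np.float32)))
E
```

```text
[ 6.35724625e-01 -1.90187521e-04  1.67025086e-01] [ 0.245  0.457  0.193 -0.    -1.306  1.105]
164 [ 0.64840283 -0.00453823  0.08539726] ((638.500732421875, -2.253465175628662), 14.48645305633545) 0.08995260223286397
185 [ 0.64822672 -0.00413753  0.09498601] ((637.2464599609375, -2.043673515319824), 14.786582946777344) 0.09999695996563876
1925 [ 0.63839475 -0.00211266  0.1093143 ] ((636.6536865234375, -1.7558976411819458), 14.889007568359375) 0.11226925046435238
((639.55224609375, -30.694984436035156), (100.65377807617188, 161.30035400390625), 8.088582992553711)
```

View pics/w2.png

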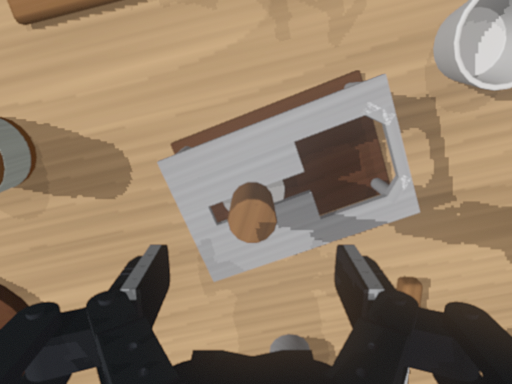

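The wrist view shows the knob at (252,212) in the narrow slot, with the wide end to the right around (345,165), toward −y. Knob centre is (0.637,−0.002), top at 0.110.

Emit:
step_arm(commands="0.03 -0.03 -0.6 0 0.88;0 0 -0.6 0 0.88;0 0 -0.55 0 0.88;0 0 0 0 0.88;0 0 0 0 0;0 0 0 0 0;0 0 0 0 0;0 0 0 0 0;0 0 0 0 0;0 0 0 0 0;0 0 0 0 0;0 0 0 0 0", force=40)

```text
time_s: 7.12
eef_pos: [0.6382, -0.0016, 0.0993]
tool_rot: [-3.121, 0.347, -0.005]
force: [-1.0, 1.9, 6.4]
finger_gap: 0.029
finger_force: 39.2
```

Emit:
step_arm(commands="0 0 0.13 0 0;0 0 0 0 0;0.044 -0.349 0 0 0;0.044 -0.349 0 0 0;0.044 -0.349 0 0 0;0.044 -0.349 0 0 0;0.044 -0.349 0 0 0;0 0 0 0 0;0 0 0 0 0;0 0 0 0 0")

```text
time_s: 7.95
eef_pos: [0.6459, -0.0722, 0.1022]
tool_rot: [-3.122, 0.349, 0.0]
force: [0.2, 0.2, -1.4]
finger_gap: 0.0288
finger_force: 39.6
```

```bash
python3 - <<'E'
from h import *
p,z,c=shot("wrist","w3"); s=status.sense(); print(s["eef_pos"],s["force"],s["finger_gap"])
P=cloud(z,c)
q=P[(abs(P[...,2]-.07)<.003)&(z>0)&(np.hypot(P[...,0]-.64,P[...,1]+.03)<.11)]
print(cv2.minAreaRect((q[:,:2]*1000).astype(np.float32)))
shot("scene","s3"); a=cv2.imread("pics/s3.png")[190:290,260:360]
b=cv2.resize(a,(400,400),interpolation=cv2.INTER_CUBIC)
cv2.imwrite("pics/c3.png",np.hstack([b,cv2.resize(p[80:330,130:380],(400,400))]))
E
```

```text
[ 0.64593621 -0.07173077  0.1022808 ] [-0.60269567  0.70963129 -0.42609313] 0.029142039086349308
((639.016357421875, -29.62371826171875), (101.10327911376953, 161.6131134033203), 8.165203094482422)
```

View pics/c3.png

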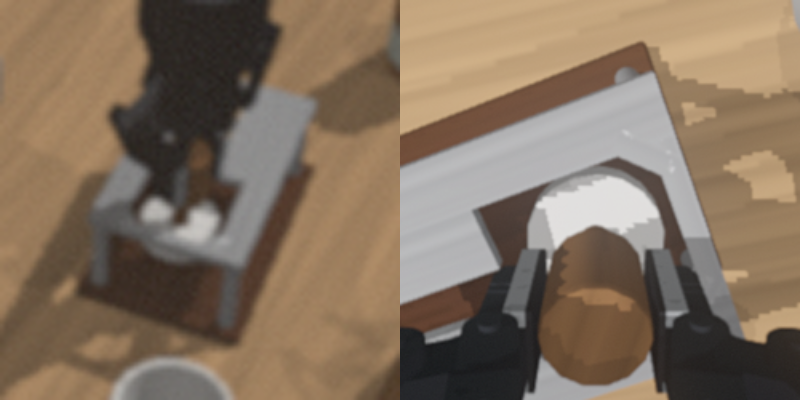

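The foot shows through the wide end (right crop, (595,215)) and looks clear all round. I'm lifting gently and watching the force.

Emit:
step_arm(commands="0 0 0.1 0 0;0 0 0.1 0 0;0 0 0.1 0 0;0 0 0.1 0 0;0 0 0.1 0 0;0 0 0 0 0")

```text
time_s: 8.55
eef_pos: [0.6466, -0.0717, 0.1238]
tool_rot: [-3.122, 0.347, -0.003]
force: [0.2, 1.0, -1.3]
finger_gap: 0.029
finger_force: 39.6
```

Emit:
step_arm(commands="0 0 0.2 0 0;0 0 0.2 0 0;0 0 0.3 0 0;0 0 0.4 0 0;0 0 0.4 0 0;0 0 0 0 0")

```text
time_s: 9.05
eef_pos: [0.6478, -0.0722, 0.1872]
tool_rot: [3.122, -0.347, 0.012]
force: [0.7, -0.2, -0.4]
finger_gap: 0.0288
finger_force: 39.6
```

Emit:
step_arm(commands="-0.19 0.91 0 0 0;-0.19 0.91 0 0 0;-0.19 0.91 0 0 0;-0.19 0.91 0 0 0;-0.19 0.91 0 0 0;-0.19 0.91 0 0 0;-0.19 0.91 0 0 0;-0.19 0.91 0 0 0;-0.19 0.91 0 0 0;-0.19 0.91 0 0 0;-0.19 0.91 0 0 0;0 0 0 0 0")

```text
time_s: 10.05
eef_pos: [0.5603, 0.3347, 0.1812]
tool_rot: [-3.122, 0.34, 0.002]
force: [0.4, -1.8, -2.2]
finger_gap: 0.0288
finger_force: 39.9
```

Emit:
step_arm(commands="0 0 0 0 0;0 0 0 0 0")

```text
time_s: 10.22
eef_pos: [0.5622, 0.3287, 0.1821]
tool_rot: [3.122, -0.347, -0.001]
force: [0.2, 0.8, -1.4]
finger_gap: 0.029
finger_force: 39.9
```

```bash
python3 - <<'E'
from h import *
from scipy.optimize import least_squares
s=status.sense(); print(s["eef_pos"])
for n in("wrist","top","scene"):
    p,z,c=shot(n,n+"4"); P=cloud(z,c)
    m=(P[...,2]>.042)&(P[...,2]<.054)&(np.hypot(P[...,0]-.4867,P[...,1]-.3464)<.045)&(z>0)
    q=P[m]
    if len(q)>20: print(n,len(q), least_squares(lambda x:np.hypot(q[:,0]-x[0],q[:,1]-x[1])-.0307,[.487,.346],loss="soft_l1",f_scale=.002).x, np.percentile(q[:,2],[50,90]))
    m=(P[...,2]>.1)&(P[...,2]<.15)&(np.hypot(P[...,0]-.563,P[...,1]-.33)<.04)&(z>0); q=P[m]
    if len(q): print(" stamp low",len(q),q[:,2].min(),q.mean(0))
E
```

```text
[0.56215058 0.32869007 0.18205902]
 stamp low 3208 0.11900708191001771 [0.57110071 0.32609575 0.13015726]
top 102 [0.48411797 0.34546916] [0.04694057 0.04892648]
 stamp low 170 0.11670111359140667 [0.55039148 0.32106602 0.12934596]
scene 65 [0.48663227 0.34461042] [0.04554029 0.04805615]
 stamp low 162 0.11825439944608873 [0.56538778 0.32080256 0.12990752]
```

View pics/scene4.png

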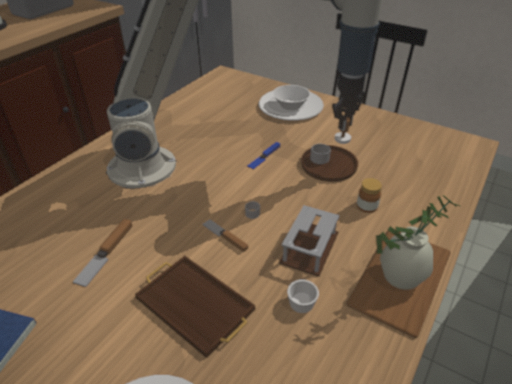

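The scene view shows the large cutter standing in the round tray at (321,153), and the stamp held upright above the tray at (343,136). Lowering the stamp.

Emit:
step_arm(commands="0 0 -0.6 0 0;0 0 -0.6 0 0;0 0 -0.6 0 0;0 0 -0.5 0 0;0 0 -0.3 0 0;0 0 -0.1 0 0;0 0 0 0 0;0 0 0 0 0")

```text
time_s: 11.03
eef_pos: [0.5632, 0.3284, 0.0754]
tool_rot: [-3.121, 0.349, -0.002]
force: [-0.6, -0.0, -1.9]
finger_gap: 0.0287
finger_force: 40.0
```

Emit:
step_arm(commands="0 0 -0.05 0 0;0 0 -0.03 0 0;0 0 0 0 0;0 0 0 0 0")

```text
time_s: 11.37
eef_pos: [0.5625, 0.3288, 0.0716]
tool_rot: [-3.122, 0.347, -0.001]
force: [0.8, -0.0, -0.5]
finger_gap: 0.0285
finger_force: 40.0
```

Emit:
step_arm(commands="0 0 -0.04 0 0;0 0 0 0 0;0 0 0 0 0")

```text
time_s: 11.62
eef_pos: [0.5626, 0.3289, 0.0714]
tool_rot: [-3.122, 0.347, -0.002]
force: [-2.4, -0.8, 5.5]
finger_gap: 0.0287
finger_force: 40.8
```

Emit:
step_arm(commands="0 0 0 0 0.8;0 0 0 0 0.8;0 0 0 0 0.8;0 0 0 0 0.8;0 0 0.3 0 0.8;0 0 0.7 0 0.8;0 0 0.9 0 0.8;0 0 0.6 0 0.8;-0.2 -0.8 0 0 0.8;-0.22 -0.9 0 0 0.8;-0.22 -0.9 0 0 0.8;-0.22 -0.9 0 0 0.8")

```text
time_s: 12.62
eef_pos: [0.5273, 0.1873, 0.1695]
tool_rot: [-3.122, 0.347, -0.0]
force: [0.9, -1.3, -0.2]
finger_gap: 0.0685
finger_force: 0.0
```

Emit:
step_arm(commands="-0.22 -0.9 0 0 0.8;-0.22 -0.9 0 0 0.8;-0.22 -0.9 0 0 0.8;-0.22 -0.9 0 0 0.8;-0.22 -0.9 0 0 0.8;-0.22 -0.9 0 0 0.8;-0.22 -0.9 0 0 0.8;-0.22 -0.9 0 0 0.8;-0.2 -0.5 0 0 0.8;0 0 0 0 0.8;0 0 0 0 0.8")

```text
time_s: 13.53
eef_pos: [0.4492, -0.1203, 0.1697]
tool_rot: [-3.122, 0.352, -0.001]
force: [1.6, 0.5, -0.6]
finger_gap: 0.0684
finger_force: 0.0
```

```bash
python3 - <<'E'
from h import *
s=status.sense(); print(s["eef_pos"],R.from_rotvec(s["tool_rot"]).as_matrix()[:,1],s["joint_positions"].round(2))
p,z,c=shot("wrist","w5"); P=cloud(z,c)
m=(P[...,2]>.008)&(P[...,2]<.022)&(np.hypot(P[...,0]-.4565,P[...,1]+.12)<.07)&(z>0); q=P[m]
print("handle+ferrule",len(q),cv2.minAreaRect((q[:,:2]*1000).astype(np.float32)),np.percentile(q[:,2],[50,95]))
d=np.array([-.982,.191])
for i in range(3):
    t=(q[:,:2]-[.45,-.119])@d; print(np.percentile(t,[.2,99.8]),np.polyfit(q[:,0],q[:,1],1)); break
p,z,c=shot("top","t5");P=cloud(z,c)
q=P[(P[...,2]>.06)&(P[...,2]<.1)&(np.hypot(P[...,0]-.5622,P[...,1]-.3287)<.04)]
print("stamp knob",len(q),q.mean(0),q[:,2].max(),cv2.minEnclosingCircle((q[:,:2]*1000).astype(np.float32)))
E
```

```text
[ 0.44919453 -0.12030403  0.16968328] [-2.22427707e-01 -9.74949175e-01 -1.44076459e-04] [ 0.08  0.13 -0.26 -0.   -1.18  1.27]
handle+ferrule 2336 ((455.61761474609375, -119.87985229492188), (19.98556900024414, 96.47074890136719), 78.93537139892578) [0.01773145 0.0191253 ]
[-0.05383187  0.04209087] [-0.18689773 -0.03483218]
stamp knob 123 [0.55911102 0.32656496 0.078729  ] 0.08502657513872103 ((560.0410766601562, 328.9815673828125), 15.072247505187988)
```

View pics/w5.png

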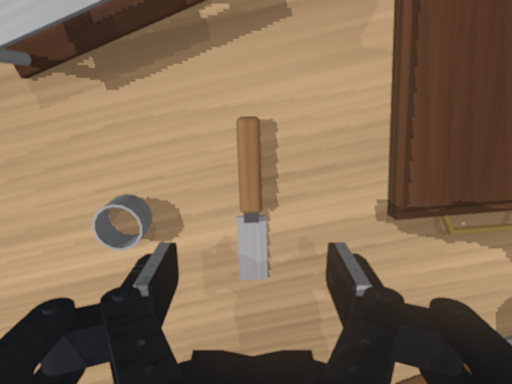

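The wrist view shows the spatula handle from (249,117) to (251,212), with the blade toward (253,278). The fingers are nearly square to it, needing only a small turn.

Emit:
step_arm(commands="0 0.04 -0.7 0.3 0.7;0 0 -0.8 0 0.6;0 0 -0.8 0 0.6;0 0 -0.8 0 0.6;0 0 -0.4 0 0.6;0 0 -0.12 0 0.6;0 0 0 0 0.6;0 0 0 0 0;0 0 0 0 0;0 0 0 0 0;0 0 0 0 0;0 0 0 0 0")

```text
time_s: 14.63
eef_pos: [0.451, -0.1176, 0.0264]
tool_rot: [-3.127, 0.3, -0.006]
force: [-1.1, 1.3, 6.4]
finger_gap: 0.0187
finger_force: 40.7
```

Emit:
step_arm(commands="0 0 0 0 0;0 0 0 0 0")

```text
time_s: 14.8
eef_pos: [0.451, -0.1176, 0.0264]
tool_rot: [-3.127, 0.3, -0.006]
force: [-0.7, 2.1, 6.0]
finger_gap: 0.0188
finger_force: 40.7
```

Emit:
step_arm(commands="0 0 0.5 0 0;0 0 0.6 0 0;0 0 0.6 0 0;0.23 -0.89 0 0.28 0;0.23 -0.89 0 0.28 0;0.23 -0.89 0 0 0;0.23 -0.89 0 0 0;0.23 -0.89 0 0 0;0.23 -0.89 0 0 0;0.23 -0.89 0 0 0;0 0 0 0 0;0 0 0 0 0")

```text
time_s: 15.8
eef_pos: [0.5136, -0.3686, 0.0922]
tool_rot: [-3.134, 0.218, 0.001]
force: [0.2, 0.5, -0.4]
finger_gap: 0.0188
finger_force: 39.9
```

```bash
python3 - <<'E'
from h import *
s=status.sense(); print(s["eef_pos"],s["tool_rot"],s["force"],s["finger_gap"])
p,z,c=shot("wrist","w6"); shot("scene","s6"); 
a=cv2.imread("pics/s6.png")[200:370,60:290]
cv2.imwrite("pics/c6.png",np.hstack([cv2.resize(a,(400,296)),cv2.resize(p,(395,296))]))
E
```

```text
[ 0.51361718 -0.36863     0.09220062] [-3.13368928e+00  2.18007129e-01  5.63834713e-04] [ 0.1968006   0.48849112 -0.3769755 ] 0.01880074172735855
```

View pics/c6.png

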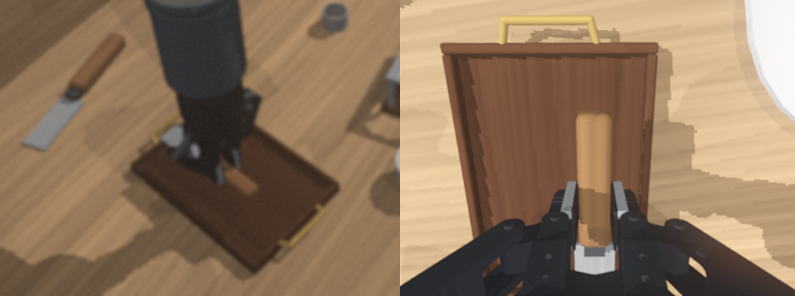

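The spatula is held level and parallel to the tray's long side, with the handle at (595,170) in the right crop. Lowering it.

Emit:
step_arm(commands="0 0 -0.5 0 0;0 0 -0.5 0 0;0 0 -0.3 0 0;0 0 -0.1 0 0;0 0 0 0 0;0 0 0 0 0")

```text
time_s: 16.4
eef_pos: [0.5145, -0.3665, 0.0379]
tool_rot: [3.134, -0.211, 0.002]
force: [-0.6, 0.2, 0.1]
finger_gap: 0.0188
finger_force: 39.9
```

Emit:
step_arm(commands="0 0 -0.04 0 0;0 0 0 0 0;0 0 0 0 0")

```text
time_s: 16.65
eef_pos: [0.5143, -0.367, 0.036]
tool_rot: [3.134, -0.213, 0.002]
force: [0.5, -0.3, -0.8]
finger_gap: 0.0186
finger_force: 39.9
```

Emit:
step_arm(commands="0 0 -0.05 0 0;0 0 0 0 0;0 0 0 0 0")

```text
time_s: 16.9
eef_pos: [0.5145, -0.3672, 0.0345]
tool_rot: [3.133, -0.213, 0.002]
force: [-1.4, 1.1, 4.5]
finger_gap: 0.0186
finger_force: 40.6
```

Emit:
step_arm(commands="0 0 0 0 0.4;0 0 0 0 0.4;0 0 0 0 0.4;0 0 0 0 0.4;0 0 0.4 0 0.4;0 0 0.8 0 0.4;0 0 0.9 0 0.8;0 0 0.8 0 0.8;-0.19 0.9 0 -1 0.8;-0.19 0.9 0 -1 0.8;-0.19 0.9 0 -1 0.8;-0.19 0.9 0 -1 0.8")

```text
time_s: 17.9
eef_pos: [0.4829, -0.2217, 0.1491]
tool_rot: [-3.027, 0.84, -0.0]
force: [1.4, 0.4, 0.6]
finger_gap: 0.0686
finger_force: 0.0
```

Emit:
step_arm(commands="-0.19 0.9 0 -1 0.8;-0.19 0.9 0 -1 0.8;-0.19 0.9 0 -1 0.8;-0.19 0.9 0 -1 0.8;-0.19 0.9 0 -1 0.8;-0.19 0.9 0 -1 0.8;0 0.2 0 -1 0.8;0 0 0 -1 0.8;0 0 0 -1 0.8;0 0 0 -1 0.8;0 0 0 -1 0.8;0 0 0 -0.7 0.8")

```text
time_s: 18.9
eef_pos: [0.4383, -0.0004, 0.1492]
tool_rot: [-2.066, 2.367, -0.0]
force: [0.7, 0.4, 0.4]
finger_gap: 0.0683
finger_force: 0.0
```

Emit:
step_arm(commands="0 0 0 0 0.8;0 0 0 0 0.8")

```text
time_s: 19.07
eef_pos: [0.4383, -0.0004, 0.1492]
tool_rot: [-2.074, 2.359, 0.0]
force: [1.0, 0.8, -0.3]
finger_gap: 0.0686
finger_force: 0.0
```

```bash
python3 - <<'E'
from h import *
from scipy.optimize import least_squares
s=status.sense(); y=R.from_rotvec(s["tool_rot"]).as_matrix()[:,1]; print(s["eef_pos"],np.degrees(np.arctan2(y[1],y[0])))
p,z,c=shot("wrist","w7"); P=cloud(z,c)
q=P[(P[...,2]>.024)&(P[...,2]<.036)&(np.hypot(P[...,0]-.4385,P[...,1]-.002)<.035)&(z>0)]
print(len(q), least_squares(lambda x:np.hypot(q[:,0]-x[0],q[:,1]-x[1])-.0207,[.4385,.002],loss="soft_l1",f_scale=.002).x, np.percentile(q[:,2],[50,90]))
for n in("top","scene"):
    p,z,c=shot(n,n+"7"); P=cloud(z,c)
    q=P[(P[...,2]>.02)&(P[...,2]<.034)&(np.hypot(P[...,0]-.5134,P[...,1]+.368)<.065)]
    print(n,len(q),cv2.minAreaRect((q[:,:2]*1000).astype(np.float32)),np.percentile(q[:,2],[50,95]))
E
```

```text
[ 0.43830961 -0.00044961  0.14918852] 172.63467602472377
708 [0.43701861 0.00103288] [0.02977585 0.03083759]
top 254 ((516.1693725585938, -385.3140869140625), (58.516395568847656, 95.37684631347656), 81.9916000366211) [0.02534052 0.02927453]
scene 317 ((519.5603637695312, -388.08392333984375), (58.15986633300781, 95.05928039550781), 82.859375) [0.02482787 0.02765329]
```

Emit:
step_arm(commands="-0.02 0.04 -0.7 0 0.8;0 0 -0.8 0 0.8;0 0 -0.8 0 0.8;0 0 -0.6 0 0.8;0 0 -0.23 0 0.8;0 0 0 0 0.8;0 0 0 0 0;0 0 0 0 0;0 0 0 0 0;0 0 0 0 0;0 0 0 0 0;0 0 0 0 0", force=30)

```text
time_s: 20.22
eef_pos: [0.4386, 0.0015, 0.0252]
tool_rot: [-2.071, 2.359, -0.002]
force: [-0.6, 0.1, 6.2]
finger_gap: 0.0423
finger_force: 31.1
```

Emit:
step_arm(commands="0 0 0.5 0 0;0 0 0.6 0 0;0 0 0.6 0 0;0.19 -0.935 0 0 0;0.19 -0.935 0 0 0;0.19 -0.935 0 0 0;0.19 -0.935 0 0 0;0.19 -0.935 0 0 0;0.19 -0.935 0 0 0;0.19 -0.935 0 0 0;0.19 -0.935 0 0 0;0 0 0 0 0")

```text
time_s: 21.22
eef_pos: [0.4988, -0.3036, 0.0916]
tool_rot: [2.066, -2.365, 0.003]
force: [0.1, -0.0, -0.6]
finger_gap: 0.0424
finger_force: 30.8
```

Emit:
step_arm(commands="0 0 -0.4 0 0;0 0 -0.5 0 0;0 0 -0.35 0 0;0 0 -0.1 0 0;0 0 -0.05 0 0;0 0 0 0 0;0 0 0 0 0")

```text
time_s: 21.8
eef_pos: [0.4991, -0.2982, 0.0371]
tool_rot: [-2.072, 2.361, -0.003]
force: [0.6, 0.5, -0.8]
finger_gap: 0.0424
finger_force: 30.8
```

Emit:
step_arm(commands="0 0 -0.05 0 0;0 0 0 0 0;0 0 0 0 0")

```text
time_s: 22.05
eef_pos: [0.4986, -0.298, 0.0344]
tool_rot: [-2.071, 2.361, -0.001]
force: [-0.8, -0.5, 0.3]
finger_gap: 0.0421
finger_force: 30.8
```

Emit:
step_arm(commands="0 0 -0.05 0 0;0 0 0 0 0;0 0 0 0 0")

```text
time_s: 22.3
eef_pos: [0.4988, -0.2982, 0.0333]
tool_rot: [-2.072, 2.361, -0.002]
force: [-1.6, 0.8, 6.8]
finger_gap: 0.0425
finger_force: 31.4
```

Contact with the floor. I'm releasing, raising, and moving aside for a final check.

Emit:
step_arm(commands="0 0 0 0 0.75;0 0 0 0 0.75;0 0 0 0 0.75;0 0 0 0 0.75;0 0 0.5 0 0.75;0 0 0.8 0 0.75;0 0 0.9 0 0.75;0 0 0.9 0 0.75;0 0 0.8 0 0.75;0 0.9 0 0 0.75;0 0.9 0 0 0.75;0 0.9 0 0 0.75")

```text
time_s: 23.3
eef_pos: [0.4982, -0.1891, 0.1883]
tool_rot: [-2.069, 2.363, -0.001]
force: [1.6, 1.0, 0.2]
finger_gap: 0.0642
finger_force: 0.0
```

Emit:
step_arm(commands="0 0.9 0 0 0.75;0 0.9 0 0 0.75;0 0.9 0 0 0.75;0 0.9 0 0 0.75;0 0 0 0 0.75;0 0 0 0 0.75;0 0 0 0 0.75")

```text
time_s: 23.88
eef_pos: [0.4983, -0.046, 0.1879]
tool_rot: [2.072, -2.361, -0.0]
force: [-0.1, -0.6, -0.1]
finger_gap: 0.0642
finger_force: 0.0
```

```bash
python3 - <<'E'
from h import *
from scipy.optimize import least_squares
rt=np.array([.5238,.338]); ot=np.array([.493,-.333]); ax=np.array([.991,-.136]); ay=np.array([.136,.991])
for n in("top","scene"):
    p,z,c=shot(n,n+"8"); P=cloud(z,c)
    def ring(g,lo,hi,r):
        q=P[(P[...,2]>lo)&(P[...,2]<hi)&(np.hypot(P[...,0]-g[0],P[...,1]-g[1])<r+.015)]
        return least_squares(lambda x:np.hypot(q[:,0]-x[0],q[:,1]-x[1])-r,g,loss="soft_l1",f_scale=.002).x,np.percentile(q[:,2],[50,90]).round(4)
    L,zl=ring((.4855,.345),.041,.055,.0307); S,zs=ring((.498,-.2975),.031,.045,.0207)
    q=P[(P[...,2]>.076)&(P[...,2]<.1)&(np.hypot(P[...,0]-.562,P[...,1]-.329)<.03)]
    K=q.mean(0)
    q=P[(P[...,2]>.022)&(P[...,2]<.034)&(abs((P[...,:2]-ot)@ay+.032)<.018)&(np.hypot(P[...,0]-.513,P[...,1]+.368)<.08)]
    b=cv2.minAreaRect((q[:,:2]*1000).astype(np.float32)); H=np.array(b[0])/1000-ot
    print(n,"L",L-rt,zl,"knob",K,K[:2]-rt,"sep",np.hypot(*(K[:2]-L)),"S",(S-ot)@ax,(S-ot)@ay,zs,"handle",H@ax,H@ay,b[1:],np.median(q[:,2]))
a=cv2.imread("pics/top8.png");cv2.imwrite("pics/t8.png",cv2.resize(a,(800,600)))
a=cv2.imread("pics/scene8.png");cv2.imwrite("pics/s8.png",cv2.resize(a,(800,600)))
E
```

```text
top L [-0.03958105  0.00696883] [0.047  0.0503] knob [nan nan nan] [nan nan] sep nan S 0.0015402945910035788 0.0369970973985108 [0.0371 0.0396] handle 0.03069300842285158 -0.03009287585449218 ((21.057048797607422, 94.37882995605469), 82.470458984375) 0.0257683129052777
scene L [-0.03667536  0.00597818] [0.045  0.0492] knob [0.56400009 0.32572995 0.08084166] [ 0.04020009 -0.01227005] sep 0.07901159685858355 S 0.003961003975708408 0.03517621605784541 [0.036  0.0393] handle 0.0382248826293945 -0.03210644033813473 ((20.362009048461914, 84.43385314941406), 81.87283325195312) 0.02494964123702842<stdin>:11: RuntimeWarning: Mean of empty slice.
  ret = um.true_divide(
```

View pics/t8.png

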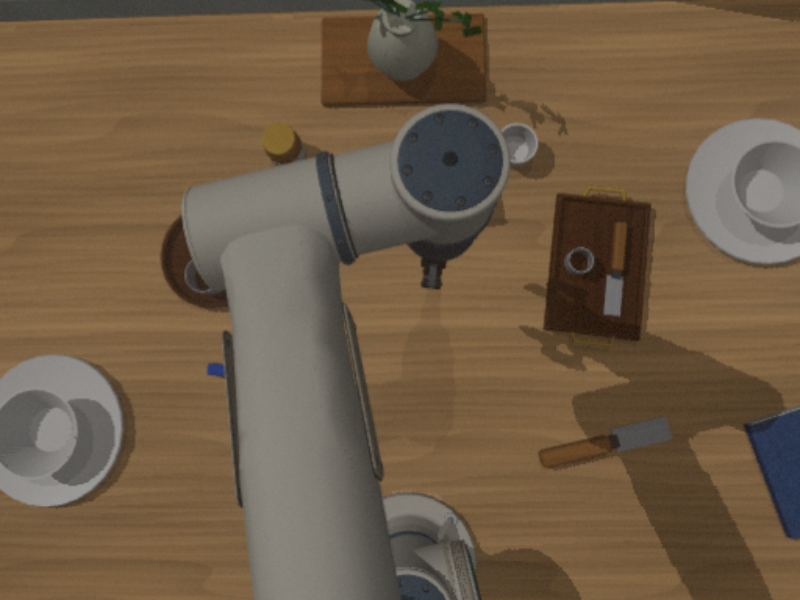

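View pics/s8.png

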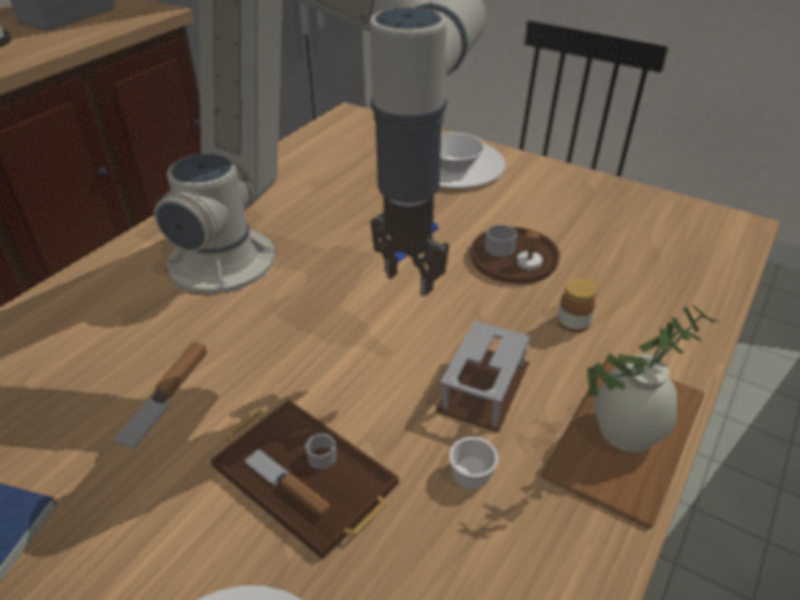

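Both views show everything in its tray. The spatula (286,482) and small cutter (320,450) are in the oblong tray; the large cutter (500,240) and the stamp (531,250) are side by side in the round tray. The jar and ramekin are where they were, and the gripper is clear, so I'm handing in.

```bash
python3 -c "
from rig import workorder; print(workorder.job_done())"
```

```text
the job is handed in; nothing more can be done
None
```

Both biscuit kits are made up and handed in: stamp and large cutter in the round tray, spatula and small cutter in the oblong tray; the last images showed all four in place and the ramekin and jam jar unmoved, but the hand-in returned no verdict.

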